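Unscrew the filler plug of a gearbox

ROBOT

A 6-joint arm with a two-finger parallel gripper is mounted at the origin on the work surface. World frame = base frame: x ahead of the robot, y to its left, z up, the work surface at z = 0. Lengths are in m, angles in rad, forces in N, time in s.
With the tool pointing down it reaches from about 0.325 to 0.75 m from the base axis. Payload 7.6 kg.
Tool frame: the origin (TCP) lies on the front face of the gripper's body, between the roots of the fingers; the fingertips stand 73 mm ahead of it and the grasp point (between the pads) lies 54 mm ahead of it; z points along the fingers, y is the direction in which the jaws open and shut (so a half turn about z gives the same grasp; the last joint's range is limited). The gripper opens to 85 mm and grips with 20 to 120 N. Pads are 22 mm wide; open, the fingers measure 114 mm over their backs; the gripper's body (76 mm by 85 mm) begins 54 mm behind the grasp point. The pads swing forward as they close: fully open they stand 13 mm farther back than shut.
Start: joints at [-1.222, 0.052, 1.401, -0, 1.689, -0.07], TCP at [0.214, -0.48, 0.304] pointing down, gripper open.
Joint ranges: [-2.9, 2.9], [-0.91, 2.17], [0.12, 2.37], [-1.06, 4.2], [0.26, 2.73], [-2.93, 2.93]. Speed limits (rad/s): [2.57, 2.57, 3.01, 3.14, 3.14, 3.14].

INTERFACE

Orientations are given as a rotation vector (axis times angle).
In Python, from plant import bot gives the robot as it stands. Calls block until the motion is done:
- bot.reach(position, orientation): joint-space move of the TCP to a pose.
- bot.move_linear(position, attitude=None, feed=0.15, contact_N=None): straight line of the TCP; attitude=None keeps the orientation; feed is the mean speed in m/s. With contact_N (N) it stops when the force on the tool has changed by that much, and returns True; else False.
- bot.move_j(angles): joint-space move.
- bot.let_go() and bot.close_gripper(force=None): open the fingers fully, or close them until they stop; force is the grip in N (None keeps the last).
- bot.pause(seconds).
- bot.ik(position, orientation): joint angles nearest the present ones, or None.
- bot.state(): the state.
- bot.grab_frame(name): name is "side" or "top" or "wrist"; returns (picture, depth): 384x512x3 uint8, red, green, blue; 384x512 float32, m along the optical axis (not along the pixel's ray), 0 where there is no reading.
- bot.camera_info(name): a dict with "vfov" (degrees; the focal length in pixels is half the picture's height over the tangent of half this angle, whatever the lens; pixels are square), "cx", "cy" (the principal point, pixels), "position" and "attitude" of the camera in the world. Camera axes: x right, y up, looking along -z (the intrinsics and any distortion apply to the point x, -y, -z); pixel columns grow to the right and rows downward; lengths in m; the calibration is good to about 2 mm. The wrist camera is an equidistant fisheye: a pixel r from the principal point sees the ray r / f radians off the axis. A picture is of the moment at which its call begins: read the wrist's pose just before it. camera_info takes no time and is no camera call; for the wrist camera it gives the pose at the moment of the call.
A pose or a line that the arm cannot do raises bot.MotionError and nothing moves.
- bot.job_done(): hands the job in, once; it reports no verdict.
Trained networks look in the newest picture that a camera, given by its name, has taken for a name from the list of things; names that differ only in an ending like _2 or _b are one class to them, and where a whole thing is asked for, a point or a joint stands for the part that bears it (a point fixed in the world has none). Each returns a list of dicts, best first, with "p" (0 to 1); they miss things now and then, are a little off and sometimes report something else, mostly with a low value. They report only what shows in the picture. A call takes as long as a camera call. They do not tell look-alikes from the thing itself.
- bot.trace(target, camera): "pixels" (384x512 bool, what is visible of it) and "bbox" ([left, top, width, height] in pixels, round what is visible of it).
- bot.spot_point(target, camera): "position" ([column, row] in pixels: a listed point, or the origin of a listed thing).
The state is a dict: "clock": time; "joints": joint angles; "joint_velocities": joint speeds; "effort": joint torques, N m; "position": TCP position; "tool_rot": TCP orientation; "contact_force": force on the tool from outside, world axes, zero at the start; "ft_torque": the same for the moment, N m; "width": finger opening in m.
Only numpy, scipy, OpenCV 4.12 (cv2) and the standard library are available. Lean on these libraries where they do the work, as an engineer would, in place of code of your own. Each camera call takes 0.05 s, during which the arm holds its last target.

TASK

Unscrew the large hexagonal filler plug from the neck on top of the gearbox casing, keep hold of it as the thread lets go, lift it clear and stand it upright, hexagon up, on the floor of the grey parts tray, setting it down gently. Leave the bearing ring on the bench where it is, and let go of the plug at the end.

Things in the scene. Friction and masses are not known exactly. Their poses are not given: they have to be found in the camera images.
- plug: Dark steel filler plug, 56 mm tall, about 0.28 kg. Origin: centre of underside, z up its axis. Shank 40 mm wide to 26 mm up, flange 66 mm wide to 32, hexagon 46 across flats to 56; two flats face its own +y and -y. Turned anticlockwise from above it rises 20 mm per turn, is free after 200 deg (230 is fine), then needs 20 mm straight up to clear the neck. Turns easily, in one or more strokes.
- gearbox: Grey gearbox casing, aluminium lid 240 x 170 mm, 100 mm high, fixed. Origin: centre of underside, x along its length. The filler neck is on the lid at x = -30 mm, y = 0, 66 mm wide, rim 130 mm above the bench; the plug at the start is screwed home in it, its underside 104 mm up. Two smaller fixed fittings (hex plug and domed breather, up to 26 mm high) are at x = +72 mm.
- tray: Grey plastic open parts tray, 170 x 170 mm outside, walls 5 mm thick and 25 mm high, floor 5 mm thick, fixed to the bench. Origin: centre of its underside, z up, x and y along its sides.
- bearing: Bystander: loose plain steel bearing ring, 64 mm outer and 34 mm inner diameter, 24 mm high, lying flat on the bench between gearbox and tray. Origin: centre of its underside.
There are look-alikes about, which are no part of the job. What is meant by the plug is not purple or red, and is the smaller of those in its own colour.

How it is judged:
On the way:
1. the plug is out of the neck, lifted at least 35 mm above its screwed-in position and held in the fingers (z of plug in the frame of gearbox above 0.1395 m and contact force between the fingers and plug above 1 N), for 0.2 s.
At the end, for the whole second after the job is handed in: The plug stands on the tray floor, hexagon up, within 10 degrees of upright, its axis within 62 mm of the tray's centre along each side of the tray, at rest and released (x of plug in the frame of tray between -0.062 and 0.062 m and y of plug in the frame of tray between -0.062 and 0.062 m and z of plug in the frame of tray between 0 and 0.012 m and angle between plug's own z axis and vertical below 0.17 rad and linear speed of plug below 0.02 m/s); the robot touches nothing.
It fails at once if the bearing ring is moved by more than 20 mm (distance of bearing from where it was at the start of the episode above 0.02 m).
It fails at once if the plug is dropped or slammed into the tray (faster than 0.6 m/s within 30 mm of its floor; a fall of about 18 mm) (horizontal distance between plug and tray below 0.1 m and z of plug in the frame of tray below 0.035 m and linear speed of plug above 0.6 m/s).
It also fails if it takes over 48 s, if anything falls off the work surface, if the arm or the gripper's body presses on something with over 40 N, if the wrist force passes 120 N, or if a joint passes its speed limit or range.

## Working session

There is one attempt and no reset: what is moved stays moved. The work goes in short steps, each a Python script; the robot and the scene stay as the last script left them, time stands still between calls to the robot, and variables do not carry over. Pictures are saved under pics/ and viewed, and the job is handed in when it is done.

```bash
ls; mkdir -p pics; python3 - <<'E'
from plant import bot
import cv2,numpy as np
for n in ["side","top","wrist"]:
    i=bot.camera_info(n);print(n,i)
    p,d=bot.grab_frame(n);cv2.imwrite(f"pics/{n}0.png",p[:,:,::-1]);np.save(f"{n}0.npy",d)
    for t in ["plug","gearbox","tray","bearing"]:
        print(t,[(r["p"],r["bbox"]) for r in bot.trace(t,n)],[(r["p"],r["position"]) for r in bot.spot_point(t,n)])
s=bot.state();print(s)
E
```

```text
pics
side {'vfov': 49.96889666566308, 'cx': 251.67751275287543, 'cy': 196.3711138576126, 'position': array([0.06016401, 0.76439159, 0.5594829 ]), 'attitude': array([ 0.40550447, -1.32610557, -2.27913452])}
plug [(0.93, [131.8, 308.3, 36.9, 40.5]), (0.84, [177.0, 194.7, 31.6, 23.4]), (0.72, [258.3, 238.5, 47.5, 54.2]), (0.65, [194.5, 178.3, 31.8, 26.9])] [(0.89, [152.8, 339.7]), (0.57, [281.6, 280.1]), (0.55, [193.1, 220.3]), (0.55, [209.9, 207.4])]
gearbox [(0.64, [105.1, 196.9, 143.6, 100.1])] [(0.85, [183.4, 262.6])]
tray [(0.72, [256.0, 153.4, 78.7, 41.5])] [(0.83, [296.4, 175.0]), (0.74, [178.3, 262.5])]
bearing [(0.75, [249.8, 204.7, 29.2, 18.1]), (0.5, [104.9, 196.4, 141.3, 102.0])] [(0.78, [266.1, 216.5])]
top {'vfov': 51.33486706948932, 'cx': 263.1965507251058, 'cy': 188.1147610999574, 'position': array([0.38248096, 0.07183811, 1.13594971]), 'attitude': array([ 0.08064718, -0.09250041, -1.55095171])}
plug [(0.85, [113.6, 179.9, 24.5, 26.6]), (0.64, [182.3, 150.7, 27.7, 27.4]), (0.62, [201.8, 222.9, 30.6, 36.2]), (0.57, [253.8, 120.9, 33.1, 29.8])] [(0.94, [196.9, 165.5]), (0.
[... 528 characters left out ...]
 []
{'clock': 1.35, 'joints': array([-1.22227877e+00,  5.21828852e-02,  1.40069249e+00, -2.03835379e-05,
        1.68860025e+00, -7.03140684e-02]), 'joint_velocities': array([ 1.07620177e-03, -1.08284880e-04, -3.07827412e-05,  2.07865314e-04,
       -1.66481849e-03,  1.43343299e-03]), 'effort': array([-1.55456746e-03, -3.81538904e+01, -3.60307717e+01, -2.13698054e-04,
        2.51365036e-04,  1.10891912e-05]), 'position': array([ 0.2135288 , -0.47962904,  0.30393609]), 'tool_rot': array([ 3.07284146e+00,  6.53072666e-01, -6.00032555e-06]), 'contact_force': array([ 0.14522697, -1.07592426, -0.8727472 ]), 'ft_torque': array([-0.03154308,  0.00393377, -0.03192625]), 'width': 0.0857463621662901}
```

View pics/top0.png

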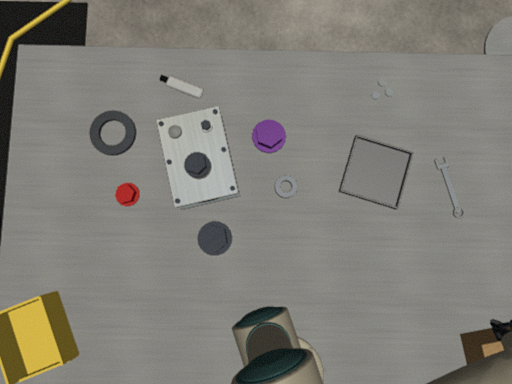

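View pics/side0.png

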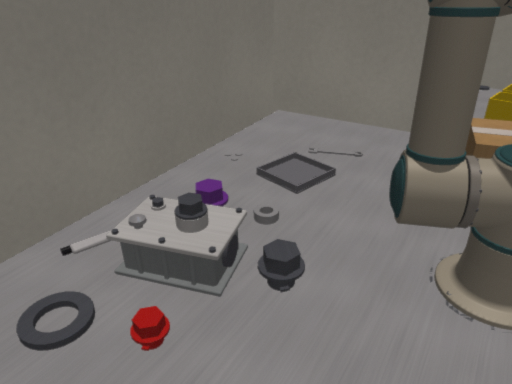

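```bash
cat > h.py <<'E'
from plant import bot
import cv2,numpy as np
from scipy.spatial.transform import Rotation as R
def rays(info,uv,fish=False):
    f=192/np.tan(np.radians(info["vfov"])/2)
    uv=np.atleast_2d(uv).astype(float)
    x=(uv[:,0]-info["cx"])/f; y=(uv[:,1]-info["cy"])/f
    if fish:
        r=np.hypot(x,y); k=np.where(r>1e-9,np.tan(r)/np.maximum(r,1e-9),1); x=x*k;y=y*k
    return R.from_rotvec(info["attitude"]).apply(np.c_[x,-y,-np.ones(len(x))])
def atz(info,uv,z,fish=False):
    d=rays(info,uv,fish); p=info["position"]; return p+d*((z-p[2])/d[:,2])[:,None]
def cloud(info,depth,fish=False):
    v,u=np.mgrid[0:384,0:512]; uv=np.c_[u.ravel(),v.ravel()]
    return (info["position"]+rays(info,uv,fish)*depth.reshape(-1,1)).reshape(384,512,3)
E
python3 - <<'E'
from h import *
i=bot.camera_info("top");d=np.load("top0.npy");c=cloud(i,d)
for u,v in [(197,165),(215,238),(268,135),(128,195),(376,172),(285,187),(185,190),(300,240),(286,180)]:print(u,v,c[v,u])
reg=c[95:215,145:250].reshape(-1,3)
def rect(m,n):
    r=cv2.minAreaRect((reg2[m][:,:2]*1000).astype(np.float32));print(n,r,m.sum())
reg2=reg
rect((reg[:,2]>.09)&(reg[:,2]<.112),"lid")
m=(reg[:,2]>.12);print("neck",(reg[m].min(0)+reg[m].max(0))/2,m.sum()); 
m=(reg[:,2]>.15);print("hextop",reg[m].mean(0),(reg[m].min(0)+reg[m].max(0))/2,np.ptp(reg[m],0),m.sum()); rect(m,"hex")
reg2=c[125:220,330:420].reshape(-1,3)
rect((reg2[:,2]>.015)&(reg2[:,2]<.04),"tray rim")
m=(reg2[:,2]>.015)
reg2=c[170:205,268:302].reshape(-1,3);m=reg2[:,2]>.015;print("bearing",reg2[m].mean(0),np.ptp(reg2[m],0))
p=cv2.imread("pics/top0.png")
cv2.imwrite("pics/crop.png",cv2.resize(p[95:215,140:260],None,fx=5,fy=5,interpolation=cv2.INTER_CUBIC))
E
```

```text
197 165 [0.54481168 0.2294989  0.16255376]
215 238 [0.36586344 0.1889414  0.07899497]
268 135 [0.64364429 0.0544958  0.08222524]
128 195 [0.47682643 0.43023906 0.05610587]
376 172 [ 0.56062141 -0.2583877   0.00458955]
285 187 [0.51272695 0.00212625 0.00216432]
185 190 [0.48883945 0.26856554 0.09941947]
300 240 [ 0.36321083 -0.04217435 -0.00067434]
286 180 [0.53017859 0.0008294  0.02305188]
lid ((579.7988891601562, 241.9410400390625), (241.1356201171875, 170.63131713867188), 14.295624732971191) 5012
neck [0.52637571 0.19301977 0.62803066] 739
hextop [0.52346948 0.20826318 0.31337611] [0.47873394 0.16485503 0.64391425] [0.19250596 0.18603385 0.98407092] 369
hex ((483.7265930175781, 154.0777587890625), (255.94052124023438, 50.50376892089844), 50.24876403808594) 369
tray rim ((559.820068359375, -254.96804809570312), (170.43753051757812, 170.78887939453125), 73.53931427001953) 565
bearing [0.51019078 0.00227153 0.0389053 ] [0.15920615 0.10221234 1.12086228]
```

View pics/crop.png

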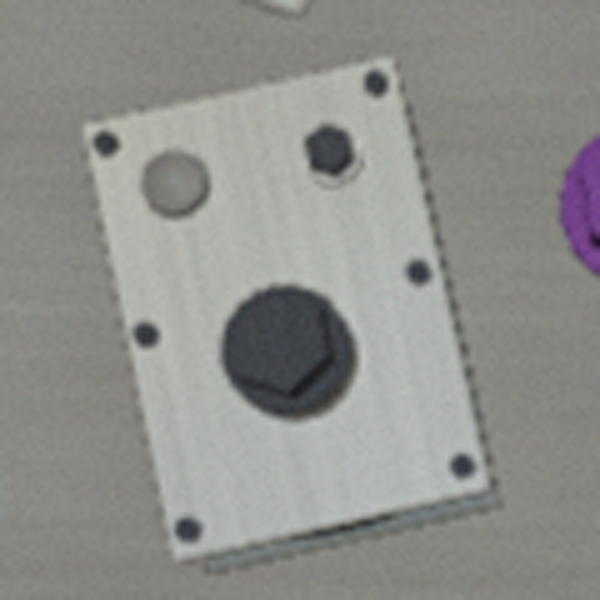

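```bash
python3 - <<'E'
from h import *
i=bot.camera_info("top");d=np.load("top0.npy");c=cloud(i,d)
reg=c[140:195,170:225].reshape(-1,3)
m=(reg[:,2]>.152)&(reg[:,2]<.17);q=reg[m]
print("hextop",q.mean(0),(q.min(0)+q.max(0))/2,np.ptp(q,0),m.sum())
xy=q[:,:2]-q[:,:2].mean(0)
for a in range(0,60,5):
    w=[np.ptp(xy@[np.cos(np.radians(a+k)),np.sin(np.radians(a+k))]) for k in (0,60,120)];print(a,np.round(np.array(w)*1000,1),round(sum(w)*1000))
m=(reg[:,2]>.122)&(reg[:,2]<.145);q=reg[m];print("flange",(q.min(0)+q.max(0))/2,np.ptp(q,0),np.median(q[:,2]))
reg2=c[125:220,330:420].reshape(-1,3)
# wrist pose trial
p=np.array([.551,.2345,.33])
for yaw in range(-90,91,15):
    rv=(R.from_euler('z',yaw,degrees=True)*R.from_rotvec([np.pi,0,0])).as_rotvec()
    j=bot.ik(p,rv); print(yaw,None if j is None else np.round(j,2))
E
```

```text
hextop [0.54982149 0.23374758 0.1599962 ] [0.55014891 0.23377062 0.15865048] [0.04967603 0.04820267 0.01304197] 310
0 [49.7 49.5 49.8] 149
5 [50.5 49.9 50.5] 151
10 [51.1 50.1 50.7] 152
15 [51.3 50.  50.6] 152
20 [51.1 49.6 50.5] 151
25 [50.6 48.9 50.1] 150
30 [49.7 48.2 49.3] 147
35 [48.4 47.4 48.3] 144
40 [46.7 46.4 47.3] 140
45 [46.2 46.4 45.9] 139
50 [47.4 47.7 47.2] 142
55 [48.6 48.8 48.5] 146
flange [0.55066868 0.2343427  0.13360932] [0.06539007 0.06539335 0.02243075] 0.13622916727024076
-90 [ 0.34  0.26  1.12  0.    1.76 -2.8 ]
-75 None
-60 None
-45 [ 0.34  0.26  1.12 -0.    1.76  2.7 ]
-30 [ 0.34  0.26  1.12 -0.    1.76  2.44]
-15 [ 0.34  0.26  1.12 -0.    1.76  2.17]
0 [ 0.34  0.26  1.12 -0.    1.76  1.91]
15 [ 0.34  0.26  1.12 -0.    1.76  1.65]
30 [ 0.34  0.26  1.12 -0.    1.76  1.39]
45 [ 0.34  0.26  1.12 -0.    1.76  1.13]
60 [ 0.34  0.26  1.12 -0.    1.76  0.86]
75 [ 0.34  0.26  1.12 -0.    1.76  0.6 ]
90 [ 0.34  0.26  1.12 -0.    1.76  0.34]
```

```bash
cat >> h.py <<'E'
TH=-45.7
def rv(yaw): return (R.from_euler('z',yaw,degrees=True)*R.from_rotvec([np.pi,0,0])).as_rotvec()
PX,PY=.5505,.2344
def st():
    s=bot.state();print(round(s["clock"],2),np.round(s["position"],4),np.round(s["joints"],2),"F",np.round(s["contact_force"],1),"T",np.round(s["ft_torque"],2),"w",round(s["width"],4))
E
python3 - <<'E'
from h import *
bot.reach([PX,PY,.30],rv(TH));st()
i=bot.camera_info("wrist");p,d=bot.grab_frame("wrist");cv2.imwrite("pics/w1.png",p[:,:,::-1])
c=cloud(i,d,True);q=c.reshape(-1,3);q=q[(np.hypot(q[:,0]-PX,q[:,1]-PY)<.045)&(q[:,2]>.15)&(q[:,2]<.17)]
print(len(q),q.mean(0),(q.min(0)+q.max(0))/2)
if len(q):
    xy=q[:,:2]
    for a in range(30,60,3):print(a,[round(1000*np.ptp(xy@[np.cos(np.radians(a+k)),np.sin(np.radians(a+k))]),1) for k in (0,60,120)])
E
```

```text
4.13 [0.5508 0.2338 0.3   ] [ 0.34  0.26  1.18 -0.    1.7   2.71] F [ 0.4 -0.3 -0.3] T [-0.04 -0.02  0.03] w 0.0857
3277 [0.55246769 0.23546257 0.15979251] [0.55135861 0.23658536 0.15615349]
30 [np.float64(51.2), np.float64(51.1), np.float64(51.1)]
33 [np.float64(50.4), np.float64(50.4), np.float64(50.3)]
36 [np.float64(49.4), np.float64(49.6), np.float64(49.4)]
39 [np.float64(48.3), np.float64(48.6), np.float64(48.4)]
42 [np.float64(47.0), np.float64(47.5), np.float64(47.4)]
45 [np.float64(46.4), np.float64(47.3), np.float64(47.0)]
48 [np.float64(47.4), np.float64(48.2), np.float64(48.2)]
51 [np.float64(48.5), np.float64(49.1), np.float64(49.2)]
54 [np.float64(49.5), np.float64(49.9), np.float64(50.2)]
57 [np.float64(50.3), np.float64(50.7), np.float64(51.1)]
```

View pics/w1.png

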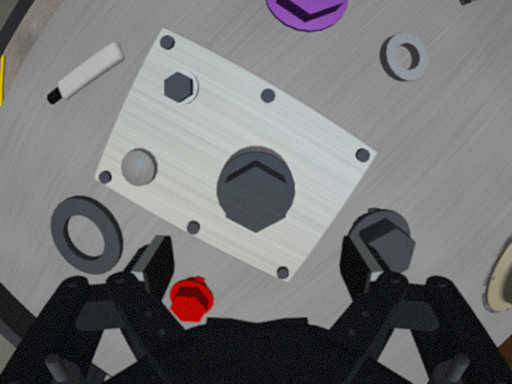

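The wrist view shows the plug in its neck at about (256,190). Two of its flats face the jaws, and both cameras put the flat normals at about 44.5°. The larger dark look-alike lies apart at (383,240).

```bash
python3 - <<'E'
from h import *
PX,PY=.551,.235
print(bot.move_linear([PX,PY,.212],rv(TH),feed=.08,contact_N=12));st()
bot.close_gripper(60);st()
p,d=bot.grab_frame("wrist");cv2.imwrite("pics/w2.png",p[:,:,::-1])
p,d=bot.grab_frame("side");cv2.imwrite("pics/s2.png",cv2.resize(p[150:320,90:330,::-1],None,fx=3,fy=3))
E
```

```text
False
5.43 [0.5512 0.2351 0.2128] [0.34 0.3  1.3  0.   1.54 2.71] F [ 0.6  0.9 -0.4] T [-0.01  0.02  0.01] w 0.0853
5.88 [0.5512 0.2351 0.2126] [ 0.34  0.3   1.3  -0.    1.54  2.71] F [ 0.2 -0.3  3.1] T [-0.05  0.13 -0.  ] w 0.0447
```

View pics/w2.png

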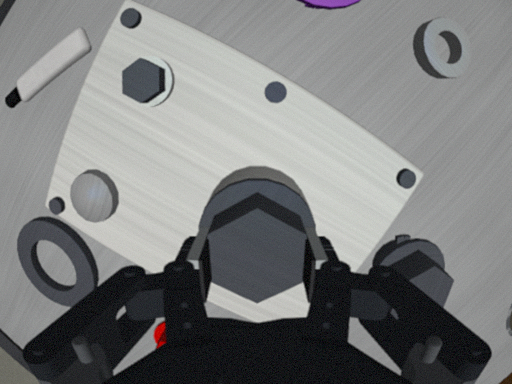

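View pics/s2.png

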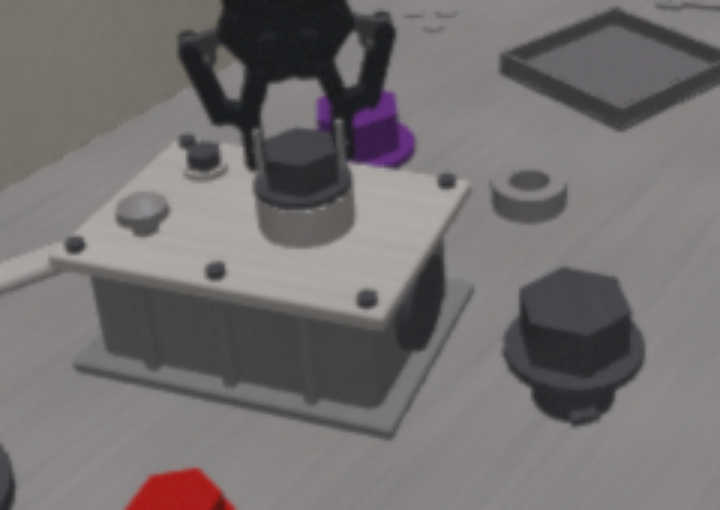

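The jaws hold the hexagon on its flats, opening 45 mm, with hardly any side force. Next is the unscrewing along the helix.

```bash
python3 - <<'E'
from h import *
PX,PY=.5512,.2351
z0=.2126
for k in range(1,11):
    a=21.5*k
    bot.move_linear([PX,PY,z0+.020*a/360],rv(TH+a),feed=.0194*.15/.15*0.1+.0005);st()
    f=bot.state()["contact_force"]
    if np.linalg.norm(f)>45: print("STOP");break
E
```

```text
6.73 [0.551  0.235  0.2131] [ 0.34  0.3   1.3  -0.    1.54  2.34] F [-0.7 -0.3 -2.1] T [-0.09 -0.01  0.05] w 0.0447
7.28 [0.551  0.2351 0.2146] [0.34 0.3  1.3  0.   1.54 1.96] F [ 0.2 -0.4 -3. ] T [-0.01  0.02  0.04] w 0.0443
7.83 [0.5511 0.2351 0.2161] [0.34 0.3  1.3  0.   1.54 1.59] F [ 0.6  0.6 -2.3] T [-0.01  0.01 -0.  ] w 0.0446
8.38 [0.5512 0.2351 0.2173] [0.34 0.3  1.29 0.   1.55 1.21] F [ 1.3 -0.6 -3.4] T [ 0.    0.01 -0.03] w 0.0447
8.93 [0.5512 0.2351 0.2186] [0.34 0.3  1.29 0.   1.55 0.84] F [ 0.4 -0.  -2.3] T [ 0.02 -0.   -0.  ] w 0.0447
9.48 [0.5512 0.2351 0.2197] [0.34 0.3  1.29 0.   1.55 0.46] F [ 0.1  0.3 -3.1] T [ 0.04  0.05 -0.03] w 0.0447
10.03 [0.5512 0.2351 0.2209] [0.34 0.3  1.29 0.   1.55 0.09] F [ 1.4 -0.  -1.7] T [ 0.02  0.04 -0.04] w 0.0445
10.58 [0.5512 0.2351 0.2221] [ 0.34  0.3   1.29 -0.    1.56 -0.29] F [-0.3  0.1 -2.9] T [-0.01  0.01  0.  ] w 0.0447
11.13 [0.5512 0.2351 0.2233] [ 0.34  0.3   1.29 -0.    1.56 -0.66] F [-0.2  0.3 -2.2] T [-0.03  0.04  0.02] w 0.0446
11.68 [0.5512 0.2351 0.2245] [ 0.34  0.3   1.29 -0.    1.56 -1.04] F [ 0.2  0.5 -2.3] T [ 0.01 -0.06 -0.03] w 0.0445
```

```bash
python3 - <<'E'
from h import *
print(bot.move_linear([.5512,.2351,.245],None,feed=.03,contact_N=20));st()
print(bot.move_linear([.5512,.2351,.300],None,feed=.06,contact_N=20));st();bot.pause(.3)
p,d=bot.grab_frame("wrist");cv2.imwrite("pics/w3.png",p[:,:,::-1])
p,d=bot.grab_frame("side");cv2.imwrite("pics/s3.png",cv2.resize(p[100:320,90:350,::-1],None,fx=2.5,fy=2.5))
for y in (-160,170,200):
  j=bot.ik([.56,-.255,.3],rv(y));print(y,None if j is None else np.round(j,2))
E
```

```text
False
12.52 [0.5511 0.2351 0.2448] [ 0.34  0.28  1.26 -0.    1.6  -1.04] F [ 0.6  0.2 -3.3] T [ 0.01 -0.01  0.02] w 0.0447
False
13.58 [0.5511 0.2351 0.2993] [ 0.34  0.26  1.17 -0.    1.7  -1.04] F [-0.3  0.6 -2.4] T [0.   0.03 0.05] w 0.0448
-160 [-0.49  0.31  1.12  0.    1.71 -2.41]
170 [-0.49  0.31  1.12  0.    1.71 -1.88]
200 [-0.49  0.31  1.12  0.    1.71 -2.41]
```

View pics/s3.png

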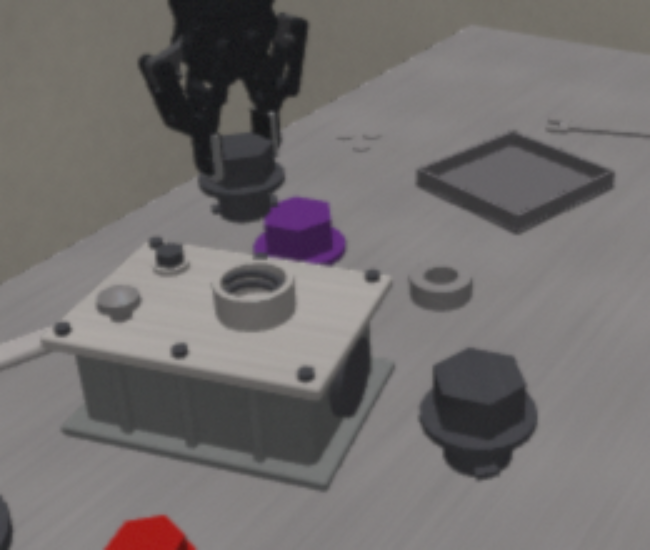

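The plug is out, hanging upright in the jaws with the neck empty below it. Its underside is 0.109 m below the TCP. Moving over the tray.

```bash
python3 - <<'E'
from h import *
bot.reach([.560,-.255,.30],rv(169.3));st()
bot.move_linear([.560,-.255,.150],None,feed=.12);st()
p,d=bot.grab_frame("side");cv2.imwrite("pics/s4.png",cv2.resize(p[50:250,180:420,::-1],None,fx=3,fy=3))
print(bot.move_linear([.560,-.255,.105],None,feed=.025,contact_N=6));st()
p,d=bot.grab_frame("side");cv2.imwrite("pics/s5.png",cv2.resize(p[50:250,180:420,::-1],None,fx=3,fy=3))
E
```

```text
15.77 [ 0.5605 -0.2539  0.3   ] [-0.49  0.31  1.12  0.    1.71 -1.87] F [ 1.2  0.2 -2.6] T [ 0.   -0.    0.01] w 0.0448
17.17 [ 0.5604 -0.2552  0.1511] [-0.49  0.4   1.31  0.    1.43 -1.87] F [-0.1 -0.2 -1.5] T [-0.01 -0.04 -0.02] w 0.0448
True
18.53 [ 0.56   -0.255   0.1136] [-0.49  0.44  1.34 -0.    1.37 -1.87] F [-1.1  0.2  4.9] T [-0.    0.15  0.05] w 0.0451
```

View pics/s5.png

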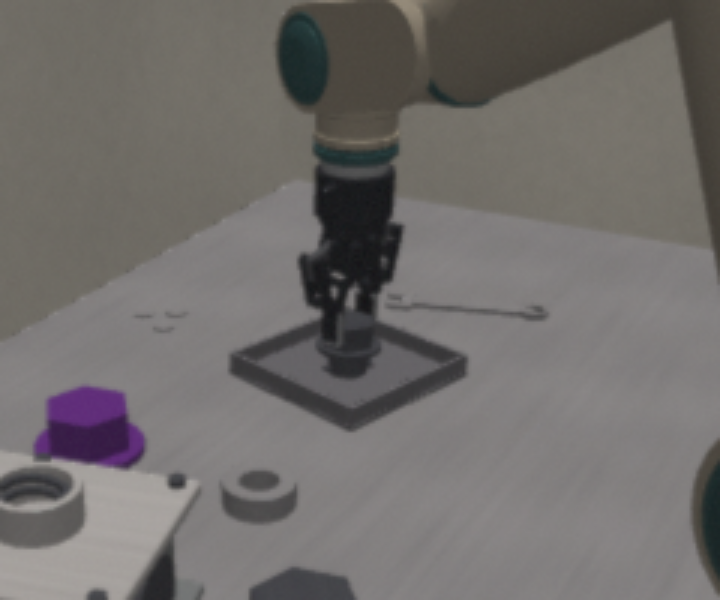

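Contact came at TCP z = 0.1136, exactly as predicted for the tray floor, and the plug stands in mid-tray. Next: release, retreat and check.

```bash
python3 - <<'E'
from h import *
bot.let_go();bot.pause(.2);st()
print(bot.move_linear([.560,-.255,.26],None,feed=.1,contact_N=15));st()
i=bot.camera_info("wrist");p,d=bot.grab_frame("wrist");cv2.imwrite("pics/w6.png",p[:,:,::-1])
q=cloud(i,d,True).reshape(-1,3);m=(np.hypot(q[:,0]-.56,q[:,1]+.255)<.05)&(q[:,2]>.05)&(q[:,2]<.075)
print("hextop",m.sum(),q[m].mean(0),np.percentile(q[m][:,2],[5,95]))
i=bot.camera_info("top");p,d=bot.grab_frame("top");c=cloud(i,d);r=c[170:205,268:302].reshape(-1,3)
m=(r[:,2]>.018)&(r[:,2]<.035);print("bearing now",r[m].mean(0))
r=cloud(i,np.load("top0.npy"))[170:205,268:302].reshape(-1,3);m=(r[:,2]>.018)&(r[:,2]<.035);print("before",r[m].mean(0))
E
```

```text
19.27 [ 0.5593 -0.2546  0.1119] [-0.49  0.44  1.34 -0.    1.37 -1.87] F [ 0.2  0.  -0.1] T [-0.    0.03  0.03] w 0.085
False
20.9 [ 0.5598 -0.2549  0.2591] [-0.49  0.33  1.18  0.    1.64 -1.87] F [-0.3 -0.3 -0.5] T [ 0.02 -0.01 -0.01] w 0.0855
hextop 2110 [ 0.55862872 -0.25296525  0.06073805] [0.05942823 0.06207266]
bearing now [0.51189671 0.0013586  0.02390584]
before [0.51202322 0.00124821 0.02415443]
```

View pics/w6.png

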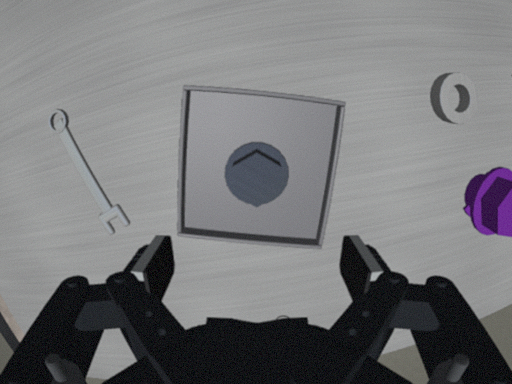

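The wrist view shows the plug at about (257,173), upright near the tray's centre. Its hexagon top is level at z = 0.061, which is 5 + 56 mm, and the gripper is clear.

```bash
python3 -c "
from plant import bot
bot.job_done()"
```

```text
the job is handed in; nothing more can be done
```

I unscrewed the filler plug and stood it upright near the middle of the tray, then let go and handed the job in. The robot clock read about 21 s, against the 48 s limit.

- **Unscrewing:** I gripped the plug across two flats at 60 N and turned it 215° anticlockwise in one stroke, following the thread upward. I then lifted it until its underside was about 87 mm above where it had been screwed in. The upward and side forces stayed small, and the pull on the tool matched the plug's weight.
- **Placing:** I lowered it at 25 mm/s until it touched the tray floor, at the height I had predicted (TCP z = 0.1136).
- **Final checks:** The top of the hexagon is level at z = 0.061 m, which is the 5 mm floor plus the 56 mm plug. The plug's axis is about 2 mm from the tray's centre. The bearing ring is within 0.2 mm of where it started, and the gripper was open and well clear.

No check failed. The only disagreement was about 1–2 mm between the top and wrist cameras on where the plug stood in the neck, so I aimed between the two.

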